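Bond a cork back to a ceramic coaster in the dowelled hand press

TASK

Lay the green coaster, bare spot up as it lies, centred on the round sprung platen of the blue hand press and let go, then lay the cork disc centred on the coaster and let go. Then pick up the wooden press plate by its red handle, fit its two holes over the press's two dowels and push it straight down against the spring until it sits fully home on both black collars, and finish while still holding it firmly pressed there with the gripper so that the self-adhesive cork bonds. Leave the bowl, the pot, the tape roll and the brush where they are.

Things in the scene. Friction and masses are not known exactly. Their poses are not given: they have to be found in the camera images.
- press_base: Blue base of the hand press, 180 x 100 x 14 mm, fixed. Origin: centre of its underside, on the bench; x along its length, z up. Steel dowels at x = -65 and +65 mm (y = 0), 12 mm thick up to 60 mm above the bench, tapering to 4 mm at the tip, 72 mm up. Each has a black collar round its foot, 32 mm in diameter, flat top 42 mm above the bench: the plate's stops. Left or right of the discs.
- platen (a joint): Travel of the round sprung platen, m: 0 = up at rest, grows downward (at most 0.010). The spring takes about 4.5 N to start and gains 0.6 N per mm, so it carries discs and plate unpressed with hardly any travel. With both discs under it, the plate reaches the collars after about 6 mm, at about 8 N of spring force, about 3 N of it given by the plate's weight.
- platen_top (a point): Centre of the top face of the platen, an aluminium disc 58 mm in diameter and 8 mm thick midway between the dowels. At rest 32 mm above the bench; it moves with the platen. z up.
- coaster: Sage-green stoneware coaster, a flat disc 62 mm in diameter and 10 mm thick with a bare beige spot on top, about 70 g, lying flat on the bench. Origin at the centre of its underside, z up.
- cork: Tan pressed-cork disc, stiff, 58 mm in diameter and 6 mm thick, about 14 g, lying flat on the bench. Origin at the centre of its underside, z up.
- press_plate: Loose plywood plate, 170 (x) x 80 (y) x 16 mm, about 0.3 kg, flat on the bench, handle up. Origin: centre of its underside, z up. Two 15 mm through holes at x = -65 and +65 mm (y = 0); it may go on either way round. On top in the middle a red handle block, 80 mm along x, 24 mm wide along y, from 16 to 56 mm above the underside: grip it across its 24 mm width.
- bowl: Bystander: open green bowl, 110 mm across, 60 mm high, origin under its centre.
- pot: Bystander: squat beige pot, 96 mm across, 62 mm high, origin under its centre.
- tape: Bystander: orange roll of tape lying flat, 96 mm across, 18 mm high, origin under its centre.
- brush: Bystander: brush lying on the bench.
Things that resemble listed ones, but are neither listed nor needed, are in the scene too. There is more than one size of the press_plate; the job needs the middle-sized. Of the things that look like the coaster, the smallest one is meant.

How it is judged:
On the way, in this order (a step that is already met when the one before it is completed fails the run):
1. the coaster lies flat and centred on the platen, let go (horizontal distance between coaster and platen_top below 0.007 m and z of coaster in the frame of platen_top between -0.002 and 0.002 m and angle between coaster's own z axis and vertical below 0.06 rad and contact force between the fingers and coaster below 0.1 N), for 0.2 s.
2. the cork lies flat and centred on the coaster, let go (all of step 1 and horizontal distance between cork and coaster below 0.006 m and z of cork in the frame of coaster between 0.008 and 0.012 m and angle between cork's own z axis and vertical below 0.06 rad and contact force between the fingers and cork below 0.1 N), for 0.2 s.
At the end, for the whole second after the job is handed in: Coaster within 7 mm of the platen's centre, cork within 6 mm of the coaster's, both flat; plate on both dowels (5 mm, 1.4 deg), underside at collar height (+1.5/-2 mm), platen down over 4.5 mm; plate bears on collars over 2 N, on cork over 4 N, gripper holds it over 3 N, at rest (horizontal distance between coaster and platen_top below 0.007 m and z of coaster in the frame of platen_top between -0.002 and 0.002 m and angle between each of coaster, cork's own z axis and vertical below 0.06 rad and horizontal distance between cork and coaster below 0.006 m and z of cork in the frame of coaster between 0.008 and 0.012 m and horizontal distance between press_plate and press_base below 0.005 m and angle between the x axis of press_plate and the x axis of press_base, either way round below 0.06 rad and z of press_plate in the frame of press_base between 0.04 and 0.0435 m and angle between press_plate's own z axis and vertical below 0.025 rad and value of joint platen above 0.0045 m and contact force between press_plate and press_base above 2 N and contact force between press_plate and cork above 4 N and contact force between the fingers and press_plate above 3 N and linear speed of press_plate below 0.01 m/s); the arm keeps its last pose, push and grip.
It fails at once if the green bowl was moved by more than 3 cm (distance of bowl from where it was at the start of the episode above 0.03 m).
It fails at once if the bisque pot was moved by more than 3 cm (distance of pot from where it was at the start of the episode above 0.03 m).
It fails at once if the tape roll was moved by more than 3 cm (distance of tape from where it was at the start of the episode above 0.03 m).
It fails at once if the brush was moved by more than 3 cm (distance of brush from where it was at the start of the episode above 0.03 m).
It also fails if it takes over 72 s, if anything falls off the work surface, if the arm or the gripper's body presses on something with over 40 N, if the wrist force passes 120 N, or if a joint passes its speed limit or range.

ROBOT

A 7-joint arm with a two-finger parallel gripper is mounted at the origin on the work surface. World frame = base frame: x ahead of the robot, y to its left, z up, the work surface at z = 0. Lengths are in m, angles in rad, forces in N, time in s.
With the tool pointing down it reaches from about 0.4 to 0.85 m from the base axis. Payload 10.4 kg.
Tool frame: the origin (TCP) lies at the very end of the fingers, on their centre line; the grasp point (between the pads) lies 19 mm behind it; z points along the fingers, y is the line along which they close (so a half turn about z gives the same grasp; the last joint's range is limited). The gripper opens to 85 mm and grips with 20 to 120 N. Pads are 22 mm wide; open, the fingers measure 114 mm over their backs; the gripper's body (76 mm by 85 mm) begins 54 mm behind the grasp point. The pads swing forward as they close: fully open they stand 13 mm farther back than shut.
Start: joints at [-1.234, 0.332, -0.065, 1.46, 0.022, 1.35, -0.088], TCP at [0.22, 0.585, 0.231] pointing down, gripper open.
Joint ranges: [-2.6, 2.6], [-0.5, 2.12], [-1.47, 1.34], [0.16, 2.42], [-1.27, 4.41], [0.06, 2.06], [-2.6, 2.6]. Speed limits (rad/s): [2.22, 2.22, 2.79, 2.79, 3.14, 3.14, 3.14].

INTERFACE

Orientations are given as a unit quaternion [x, y, z, w].
In Python, from workcell import * gives the robot as it stands.
- The arm moves only by the tool step_arm, never from a script. Its argument "commands" is one flat list of numbers, 7 for each row, row after row: the finger opening in mm, from 0 to 85.4, then the shift along the world's x, y, z as a fraction of full scale, then the turn, a rotation vector about the world's x, y, z as a fraction of full scale. A call has exactly 10 rows; each row is the pose to reach, as a shift and turn from the pose commanded when the call began, turning the shorter way round; what a row does not reach only later rows make up. Full scale, the value 1, is 0.6 m for a shift and pi rad for a turn. A row lasts 1/8 s, in which the tool goes at most 62.5 mm and 10.7 degrees, less where a joint would pass 70% of its speed; a pose out of reach is approached as far as the arm can. A call with a number of a shift or a turn outside -1 to 1 is refused whole. A call with a gripper value outside its range is refused whole. The fingers move at their own pace and stop on an object; "squeeze" is the grip in N (left out, the last holds). Time passes only in rows, so rows that repeat a pose let the fingers close, or fill a call up. It gives the time, the measured TCP pose, the force, the opening and the grip force at its end, in the units of the state.
- get_obs(): the state, without advancing time (a new reading comes with each control period).
- camera(name): name is "side" or "top"; returns the picture (420x560x3 uint8, red, green, blue); there is no depth.
- camera_params(name): a dict with "mtx" (3x3 intrinsics, pixels), "extrinsics" (4x4, takes a point from world to camera coordinates). Camera axes: x right, y down, z forward; pixel columns grow to the right and rows downward; lengths in m; the calibration is good to about 2 mm. A picture is of the moment at which its call begins. camera_params takes no time and is no camera call.
- hand_in(): hands the job in; it is judged then, once.
The state is a dict: "clock": time; "joint_pos": joint angles; "joint_velocities": joint speeds; "tau": joint torques, N m; "position": TCP position; "ee_rot": TCP orientation; "ft_force": force on the tool from outside, world axes, zero at the start; "torque": the same for the moment, N m; "grip_width": opening from 0.0 (shut) to 1.0 (fully open); "grasp_force": force on a finger pad.
Only numpy, scipy, OpenCV 4.12 (cv2) and the standard library are available. Lean on these libraries where they do the work, as an engineer would, in place of code of your own. Each camera call takes 0.05 s, during which the arm holds its last target. There are 200 camera calls.

## Working session

There is one attempt and no reset: what is moved stays moved. The work goes in short steps, Python scripts to look and compute and a tool call to move; the robot and the scene stay as the last step left them, time stands still between calls to the robot, and variables do not carry over. Pictures are saved under pics/ and viewed, at most 10 in all, crops included, and the job is handed in when it is done.

Besides the shell and the picture viewer there is one more tool, called after "Call:" as a command line: name --argument value ..., lists and objects as JSON in quotes. step_arm: Moves the arm, as the interface text tells. Its arguments: {"type":"object","properties":{"commands":{"type":"array","items":{"type":"number"}},"squeeze":{"type":"number"}},"required":["commands"]}

```bash
mkdir -p pics
cat > h.py <<'E'
from workcell import *
import numpy as np, cv2
def grab(n,f):
    im=camera(n); cv2.imwrite('pics/'+f,cv2.cvtColor(im,cv2.COLOR_RGB2BGR)); return im
def ray(n,uv):
    p=camera_params(n);K=np.array(p['mtx']);E=np.array(p['extrinsics'])
    R,t=E[:3,:3],E[:3,3]; c=-R.T@t
    d=R.T@np.linalg.solve(K,np.array([uv[0],uv[1],1.])); return c,d/np.linalg.norm(d)
def plane(n,uv,z):
    c,d=ray(n,uv); return c+d*(z-c[2])/d[2]
def tri(a,b):  # two rays -> midpoint, gap
    (c1,d1),(c2,d2)=ray('top',a),ray('side',b)
    s=np.linalg.lstsq(np.c_[d1,-d2],c2-c1,rcond=None)[0]
    p,q=c1+s[0]*d1,c2+s[1]*d2; return (p+q)/2,np.linalg.norm(p-q)
def proj(n,P):
    p=camera_params(n);q=np.array(p['extrinsics'])@np.r_[P,1]; u=np.array(p['mtx'])@q[:3]; return u[:2]/u[2]
E
python3 - <<'E'
from h import *
np.set_printoptions(precision=4,suppress=True)
a=grab('top','t0.png');b=grab('side','s0.png')
for n in('top','side'):
    p=camera_params(n);print(n,ray(n,(280,210)),np.array(p['mtx'])[0])
o=get_obs();print(o)
E
```

```text
top (array([0.3104, 0.0022, 1.2052]), array([ 0.171 ,  0.0157, -0.9851])) [429.1134   0.     279.3503]
side (array([-0.1162, -1.1645,  0.7924]), array([ 0.3997,  0.7732, -0.4923])) [493.5939   0.     276.5328]
{'clock': 0.1, 'joint_pos': array([-1.2336,  0.3329, -0.0647,  1.4609,  0.0216,  1.3499, -0.0885]), 'joint_velocities': array([-0.0004, -0.0015,  0.0001, -0.0024, -0.0001,  0.0005, -0.0008]), 'tau': array([  0.0014, -62.674 ,   0.0491, -39.2431,   0.0164,   0.007 ,
        -0.    ]), 'position': array([0.2199, 0.5847, 0.2306]), 'ee_rot': array([ 0.1789,  0.9839, -0.0007, -0.0001]), 'ft_force': array([ 0.2915, -0.1868,  0.1019]), 'torque': array([0.0543, 0.0667, 0.0104]), 'grasp_force': 0.0, 'grip_width': 1.0033088676730226}
```

View pics/t0.png

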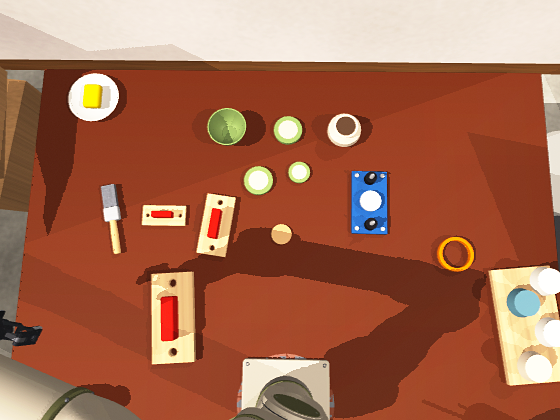

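View pics/s0.png

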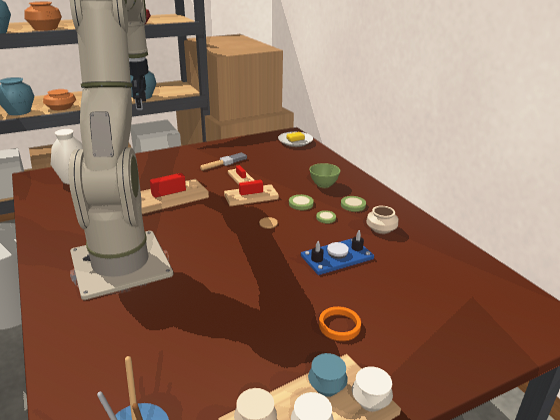

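Top view: left is +y and up is +x. 
- Coaster-like discs: (288,129), (258,180) and (299,172). The smallest is (299,172). 
- Plates: (164,215) small, (216,225) middle and (172,317) large. The middle one is (216,225). 
- Cork at (281,234), press at (370,202).

Next I measure them in both views and confirm in a crop.

```bash
cat > m.py <<'E'
from h import *
np.set_printoptions(precision=4,suppress=True)
def blobs(im,lo,hi,box,amin=15):
    x0,y0,x1,y1=box; hsv=cv2.cvtColor(im[y0:y1,x0:x1],cv2.COLOR_RGB2HSV)
    m=cv2.inRange(hsv,lo,hi)
    cs=cv2.findContours(m,cv2.RETR_EXTERNAL,cv2.CHAIN_APPROX_NONE)[0]
    return sorted([c+np.array([[x0,y0]]) for c in cs if cv2.contourArea(c)>=amin],key=cv2.contourArea)[::-1]
E
python3 - <<'E'
from m import *
t=cv2.cvtColor(cv2.imread('pics/t0.png'),cv2.COLOR_BGR2RGB);s=cv2.cvtColor(cv2.imread('pics/s0.png'),cv2.COLOR_BGR2RGB)
G=((28,60,60),(60,255,255)); B=((100,120,60),(125,255,255)); R=((0,225,120),(4,255,255)); W=((14,40,120),(28,170,255))
def show(l,n,im,c,box,z=None):
    for k in blobs(im,*c,box)[:4]:
        e=cv2.fitEllipse(cv2.convexHull(k)) if len(cv2.convexHull(k))>4 else ((0,0),(0,0),0);r=cv2.minAreaRect(k)
        print(l,n,'area',cv2.contourArea(k),'ell',np.round(e[0],1),np.round(e[1],1),'rect',np.round(r[0],1),np.round(r[1],1),round(r[2],1), '' if z is None else plane(n,e[0],z)[:2])
show('coasters','top',t,G,(235,105,320,200),.01)
show('coasters','side',s,G,(285,190,368,226),.01)
show('base','top',t,B,(340,160,400,245),.014); show('base','side',s,B,(295,230,380,280),.014)
show('plateW','top',t,W,(192,185,240,262),.016); show('red','top',t,R,(192,185,240,262),.056); show('red','side',s,R,(230,175,270,200),.056)
show('cork','top',t,((8,60,120),(25,190,255)),(268,220,296,248),.006); show('cork','side',s,((8,60,100),(25,190,255)),(255,212,282,232),.006)
show('platen','top',t,((0,0,150),(180,60,255)),(356,186,384,216),.032); show('platen','side',s,((0,0,150),(180,60,255)),(325,238,351,262),.032)
a=cv2.resize(t[150:262,190:400],None,fx=3.8,fy=3.8,interpolation=cv2.INTER_CUBIC)
cv2.imwrite('pics/c0.png',cv2.cvtColor(a,cv2.COLOR_RGB2BGR))
E
```

```text
coasters top area 614.0 ell [257.9 180.2] [28.4 28.7] rect [258. 180.] [28. 28.] 90.0 [0.6036 0.0858]
coasters top area 585.0 ell [287.6 129.9] [27.7 28.2] rect [287.5 130. ] [28. 27.] 90.0 [0.7553 0.0028]
coasters top area 333.0 ell [298.6 172. ] [21.1 21.4] rect [298.5 172. ] [20. 21.] 90.0 [ 0.6291 -0.0305]
coasters top area 241.5 ell [228.  126.9] [34.2 37.3] rect [240.  126.5] [33. 10.] 90.0 [0.7625 0.1773]
coasters side area 283.5 ell [353.1 203.2] [15.3 25.8] rect [353. 203.] [14. 24.] 90.0 [0.7595 0.0028]
coasters side area 275.0 ell [300.9 201.8] [15.2 25.7] rect [300.5 202. ] [14. 23.] 90.0 [0.6069 0.0846]
coasters side area 174.0 ell [325.7 216.4] [12.2 19.9] rect [325.5 216.5] [11. 19.] 90.0 [ 0.6312 -0.0333]
base top area 1974.5 ell [369.9 205. ] [46.3 84.3] rect [369. 202.] [62. 36.] 90.0 [ 0.5349 -0.2315]
base side area 810.0 ell [335.6 255.9] [29.6 75.5] rect [337.  255.1] [26.  69.2] 74.1 [ 0.5391 -0.2362]
plateW top area 1027.0 ell [216.1 226.4] [31.7 78.1] rect [215.8 224.9] [28.9 60.2] 9.9 [0.4679 0.1994]
red top area 240.5 ell [214.3 222.6] [10.9 38. ] rect [214.2 223. ] [ 9.5 29.2] 10.3 [0.4729 0.1982]
cork top area 271.5 ell [280.6 234. ] [19.4 21. ] rect [280.2 234.6] [20.6 17.9] 26.6 [0.4502 0.0185]
cork side area 294.5 ell [274.5 221. ] [20.7 31.3] rect [270.  221.5] [19. 22.] 90.0 [0.4754 0.0158]
platen top area 324.0 ell [370.2 200.4] [20.5 21.5] rect [370.5 200. ] [21. 20.] 0.0 [ 0.5444 -0.229 ]
platen side area 208.5 ell [337.6 248.6] [13.6 21.3] rect [337.  248.5] [13. 20.] 90.0 [ 0.5478 -0.23  ]
```

View pics/c0.png

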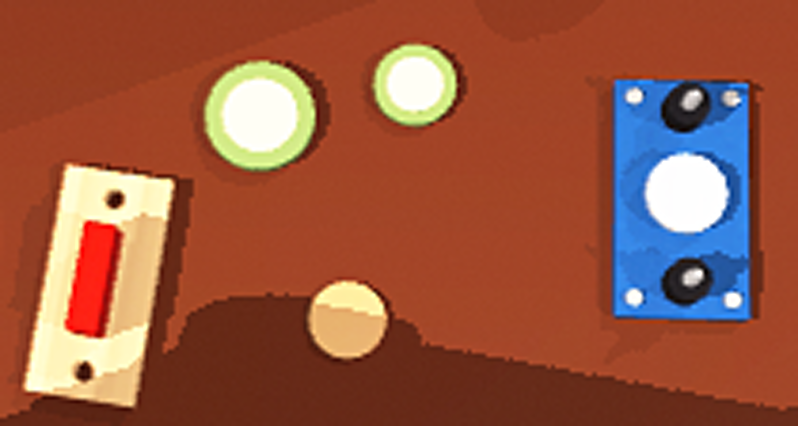

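The crop (3.8x, offset (190,150)) shows three things clearly:
- The small green coaster with its beige spot at about (415,85), i.e. pixel (299,172).
- The middle-sized plate with its handle and both holes at (115,200) and (84,372).
- The cork at (347,320) and the press with its dowels at (687,105) and (687,285).

Their measured sizes (21 px ≈ 62 mm, 60 px ≈ 170 mm) fit the description. I now move above the coaster.

Call:
step_arm --commands '[75,0.07,-0.1,0,0,0,0.02,75,0.14,-0.2,0,0,0,0.04,75,0.21,-0.3,0,0,0,0.06,75,0.28,-0.4,0,0,0,0.08,75,0.35,-0.5,0,0,0,0.1,75,0.42,-0.6,0,0,0,0.1144,75,0.49,-0.7,0,0,0,0.1144,75,0.56,-0.8,0,0,0,0.1144,75,0.63,-0.9,0,0,0,0.1144,75,0.68,-0.97,0,0,0,0.1144]' --squeeze 30

```text
clock: 1.35
position: [0.5794, 0.0714, 0.2313]
ee_rot: [0.0, 1.0, 0.0, -0.0]
ft_force: [0.4, 0.7, 0.2]
grip_width: 0.877
grasp_force: 0.0
```

Run:
```python
from m import *
t=cv2.cvtColor(cv2.imread('pics/t0.png'),cv2.COLOR_BGR2RGB);s=cv2.cvtColor(cv2.imread('pics/s0.png'),cv2.COLOR_BGR2RGB)
print('coaster',tri((298.6,172),(325.7,216.4)),'platen',tri((370.2,200.4),(337.6,248.6)))
# cork: saturation-split from the dark bench in side view
for n,im,box in(('top',t,(266,218,297,250)),('side',s,(252,210,285,234))):
    lab=cv2.cvtColor(im,cv2.COLOR_RGB2HSV)
    for k in blobs(im,(10,30,70),(30,165,255),box): 
        e=cv2.fitEllipse(cv2.convexHull(k)); print('cork',n,e,plane(n,e[0],.006)[:2])
# base corners, plate corners on their top planes
for l,c,box,z in(('base',((100,120,60),(125,255,255)),(340,160,400,245),.014),('plate',((12,40,100),(30,180,255)),(192,185,240,262),.016)):
    k=blobs(t,*c,box)[0]; P=np.array([plane('top',p,z)[:2] for p in cv2.convexHull(k)[:,0].astype(float)],np.float32)
    r=cv2.minAreaRect(P*1000); print(l,r)
k=blobs(t,(0,225,120),(4,255,255),(192,185,240,262))[0]
P=np.array([plane('top',p,.056)[:2] for p in k[:,0].astype(float)],np.float32); print('handle',cv2.minAreaRect(P*1000))
# black collars
for n,im,box in(('top',t,(358,165,384,238)),('side',s,(305,230,370,268))):
    for k in blobs(im,(0,0,0),(180,255,60),box): 
        e=cv2.fitEllipse(k);print('dark',n,np.round(e[0],1),np.round(e[1],1),plane(n,e[0],.042)[:2])
o=get_obs();print(o['position'],o['ee_rot'],o['clock'],o['ft_force'])
```

```text
coaster (array([ 0.631 , -0.031 ,  0.0085]), np.float64(0.0030735943307803235)) platen (array([ 0.5461, -0.2299,  0.0319]), np.float64(0.0033027498868933693))
cork top ((280.8553771972656, 233.78114318847656), (20.083995819091797, 20.2613525390625), 101.66204071044922) [0.4508 0.0178]
cork side ((267.9646301269531, 222.45057678222656), (11.932394027709961, 19.221654891967773), 90.22930908203125) [0.4532 0.0165]
base ((544.029541015625, -228.3782501220703), (99.94856262207031, 179.03305053710938), 89.5344009399414)
plate ((473.47479248046875, 200.432861328125), (83.82833099365234, 170.46954345703125), 81.90131378173828)
handle ((471.864501953125, 198.3579559326172), (25.85616683959961, 79.9896469116211), 81.97705841064453)
dark top [370.  177.8] [10.5 13.1] [ 0.6064 -0.2278]
dark top [370.2 223.6] [10.8 12.5] [ 0.4781 -0.2259]
dark side [316.8 255.1] [11.7 13.7] [ 0.4721 -0.2451]
dark side [357.1 244. ] [11.3 13.4] [ 0.6003 -0.2464]
[0.5794 0.0714 0.2313] [ 0.      1.      0.0001 -0.    ] 1.35 [0.4496 0.7421 0.1535]
```

Call:
step_arm --commands '[72,0.03,-0.06,0,0,0,0,72,0.06,-0.12,-0.04,0,0,0,72,0.086,-0.171,-0.1,0,0,0,72,0.086,-0.171,-0.15,0,0,0,72,0.086,-0.171,-0.2,0,0,0,72,0.086,-0.171,-0.23,0,0,0,72,0.086,-0.171,-0.25,0,0,0,72,0.086,-0.171,-0.25,0,0,0,72,0.086,-0.171,-0.25,0,0,0,72,0.086,-0.171,-0.25,0,0,0]'

```text
clock: 2.6
position: [0.6308, -0.0295, 0.0823]
ee_rot: [0.0, 1.0, 0.0, 0.001]
ft_force: [0.4, 0.6, 0.3]
grip_width: 0.844
grasp_force: 0.0
```

Run:
```python
from m import *
t=grab('top','t1.png');s=grab('side','s1.png')
o=get_obs();print(o['position'],o['clock'],o['ft_force'],o['grip_width'])
p=o['position']
for n,im in(('top',t),('side',s)):
    print(n,'tip proj',proj(n,p),'fingers at +-36',proj(n,p+[0,.036,0]),proj(n,p-[0,.036,0]))
u,v=proj('top',p).astype(int);a=t[v-50:v+50,u-65:u+65]
u,v=proj('side',p).astype(int);b=s[v-65:v+35,u-65:u+65]
c=cv2.resize(np.vstack([a,b]),None,fx=3,fy=3,interpolation=cv2.INTER_CUBIC);cv2.imwrite('pics/c1.png',c[:,:,::-1])
```

```text
[ 0.6306 -0.0295  0.082 ] 2.7 [-0.3815  0.1628 -0.0542] 0.8444255157400955
top tip proj [299.0733 164.6184] fingers at +-36 [285.7523 164.4638] [312.4083 164.7732]
side tip proj [326.3021 195.7684] fingers at +-36 [320.3131 190.9177] [332.5157 200.8011]
```

View pics/c1.png

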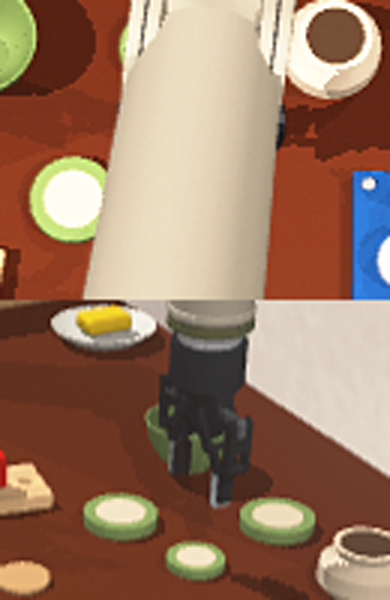

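The side crop shows the two open fingertips straddling the small coaster (crop (195,560)). Their tips are about 3 px, or roughly 7 mm, higher than the TCP projection, as expected when open. I descend with care.

Call:
step_arm --commands '[72,0,-0.0025,-0.03,0,0,0,72,0,-0.0025,-0.06,0,0,0,72,0,-0.0025,-0.09,0,0,0,72,0,-0.0025,-0.11,0,0,0,72,0,-0.0025,-0.125,0,0,0,72,0,-0.0025,-0.132,0,0,0,72,0,-0.0025,-0.137,0,0,0,72,0,-0.0025,-0.139,0,0,0,72,0,-0.0025,-0.141,0,0,0,72,0,-0.0025,-0.141,0,0,0]'

```text
clock: 3.95
position: [0.6303, -0.031, -0.0031]
ee_rot: [0.0, 1.0, 0.0, 0.0]
ft_force: [-0.5, 0.2, -0.3]
grip_width: 0.845
grasp_force: 0.0
```

Call:
step_arm --commands '[66,0,0,0,0,0,0,62,0,0,0,0,0,0,58,0,0,0,0,0,0,55,0,0,0,0,0,0,55,0,0,0,0,0,0,55,0,0,0,0,0,0,55,0,0,0.01,0,0,0,55,0,0,0.03,0,0,0,55,0,0,0.07,0,0,0,55,0,0,0.14,0,0,0]'

```text
clock: 5.2
position: [0.6293, -0.031, 0.081]
ee_rot: [0.0, 1.0, -0.0, -0.001]
ft_force: [0.8, -0.3, -0.8]
grip_width: 0.704
grasp_force: 32.7
```

Run:
```python
from m import *
s=grab('side','s2.png')
o=get_obs();p=o['position'];print(p,o['clock'],o['ft_force'],o['grip_width'],o['grasp_force'],o['ee_rot'])
u,v=proj('side',p).astype(int);print(u,v);b=s[v-45:v+45,u-60:u+60]
for k in blobs(s,(28,50,50),(60,255,255),(u-25,v-25,u+25,v+25)): print(cv2.fitEllipse(k),cv2.minAreaRect(k))
for k in blobs(s,(14,10,150),(40,110,255),(u-25,v-25,u+25,v+25)): print('spot',cv2.fitEllipse(k), cv2.contourArea(k))
c=cv2.resize(b,None,fx=5,fy=5,interpolation=cv2.INTER_CUBIC);cv2.imwrite('pics/c2.png',c[:,:,::-1])
```

```text
[ 0.6328 -0.0315  0.088 ] 5.25 [ 2.7293 -0.7604  4.4507] 0.7031487837669331 32.751293778419495 [0.0005 1.     0.0002 0.0033]
327 194
((324.0710144042969, 188.91380310058594), (11.0383939743042, 21.497238159179688), 1.0260266065597534) ((323.5, 187.5), (11.0, 23.0), 0.0)
((305.86083984375, 202.0052947998047), (12.272051811218262, 14.041647911071777), 157.19308471679688) ((307.0, 202.0), (14.0, 10.0), 90.0)
((347.5354309082031, 202.745849609375), (12.6278715133667, 13.301894187927246), 16.954774856567383) ((346.0, 203.0), (14.0, 10.0), 90.0)
((313.8568115234375, 175.5830078125), (5.104511260986328, 15.84562873840332), 158.28109741210938) ((314.10345458984375, 176.24139404296875), (16.544612884521484, 5.514871120452881), 66.80140686035156)
spot ((306.1326904296875, 200.4268341064453), (10.738125801086426, 10.831830024719238), 32.85000228881836) 76.5
spot ((347.36309814453125, 200.89744567871094), (9.479301452636719, 10.261894226074219), 124.35069274902344) 47.5
spot ((324.1642761230469, 192.105224609375), (6.786091327667236, 11.682516098022461), 99.22293853759766) 46.5
```

View pics/c2.png

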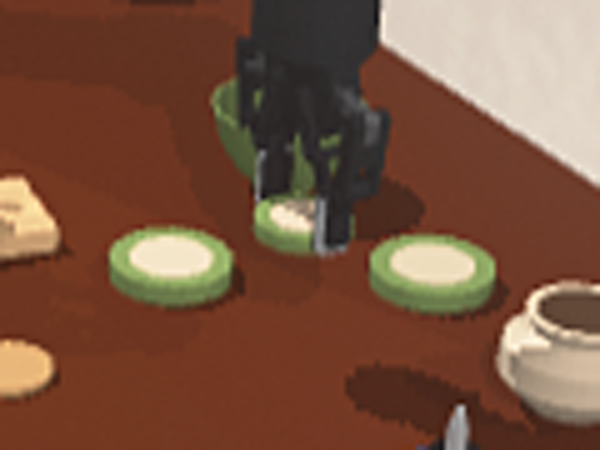

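The side crop shows the small coaster held level between the pads at (300,215), with the neighbours untouched. I carry it to above the platen, target (0.5455, -0.2295).

Call:
step_arm --commands '[55,0,0,0.08,0,0,0,55,-0.02,-0.05,0.08,0,0,0,55,-0.05,-0.12,0.08,0,0,0,55,-0.085,-0.2,0.08,0,0,0,55,-0.12,-0.28,0.08,0,0,0,55,-0.1413,-0.331,0.08,0,0,0,55,-0.1413,-0.331,0.06,0,0,0,55,-0.1413,-0.331,0.04,0,0,0,55,-0.1413,-0.331,0.03,0,0,0,55,-0.1413,-0.331,0.03,0,0,0]'

```text
clock: 6.5
position: [0.5455, -0.2285, 0.0981]
ee_rot: [-0.001, 1.0, 0.0, -0.001]
ft_force: [0.2, -0.3, -1.0]
grip_width: 0.705
grasp_force: 33.1
```

Run:
```python
from m import *
s=grab('side','s3.png');t=grab('top','t3.png')
o=get_obs();p=o['position'];print(p,o['clock'],o['ft_force'],o['grip_width'],o['grasp_force'],o['ee_rot'])
for k in blobs(s,(28,50,50),(60,255,255),(300,200,370,260)): print(cv2.minAreaRect(k),cv2.contourArea(k))
q=p-[0,0,-.013]; print(proj('side',q))
a=t[140:260,300:440];b=s[180:290,270:410]
c=cv2.resize(np.vstack([a,b]),None,fx=2.6,fy=2.6,interpolation=cv2.INTER_CUBIC);cv2.imwrite('pics/c3.png',c[:,:,::-1])
```

```text
[ 0.5458 -0.2291  0.0989] 6.6 [ 0.5462 -1.0097 -0.528 ] 0.7074421465353927 33.13457250595093 [-0.0003  1.      0.      0.    ]
((335.6241455078125, 224.0103759765625), (13.868596076965332, 14.034687042236328), 4.763641834259033) 72.5
((306.5, 205.5000457763672), (6.7082037925720215, 14.758047103881836), 63.43495178222656) 62.5
((362.7384948730469, 205.09231567382812), (4.713319778442383, 10.418916702270508), 7.125016689300537) 32.5
[338.9625 223.7403]
```

View pics/c3.png

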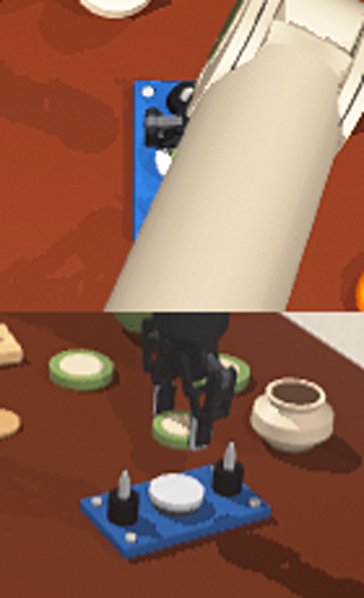

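The side crop shows the coaster at (180,428), right above the platen at (177,490), between the dowels. I lower it.

Call:
step_arm --commands '[55,0,0,-0.03,0,0,0,55,0,0,-0.06,0,0,0,55,0,0,-0.085,0,0,0,55,0,0,-0.1,0,0,0,55,0,0,-0.107,0,0,0,55,0,0,-0.111,0,0,0,55,0,0,-0.113,0,0,0,55,0,0,-0.115,0,0,0,55,0,0,-0.1155,0,0,0,55,0,0,-0.1155,0,0,0]'

```text
clock: 7.85
position: [0.5455, -0.2296, 0.0295]
ee_rot: [0.0, 1.0, 0.0, 0.0]
ft_force: [0.1, 0.4, -0.1]
grip_width: 0.701
grasp_force: 33.1
```

Call:
step_arm --commands '[55,0,0,-0.0015,0,0,0,55,0,0,-0.002,0,0,0,55,0,0,-0.002,0,0,0,64,0,0,-0.002,0,0,0,70,0,0,-0.002,0,0,0,74,0,0,-0.002,0,0,0,74,0,0,0.0,0,0,0,74,0,0,0.02,0,0,0,74,0,0,0.07,0,0,0,74,0,0,0.16,0,0,0]'

```text
clock: 9.1
position: [0.5444, -0.2292, 0.1258]
ee_rot: [0.0, 1.0, 0.0, -0.001]
ft_force: [1.1, -0.7, 0.7]
grip_width: 0.865
grasp_force: 0.0
```

Call:
step_arm --commands '[72,-0.02,0.07,0.04,0,0,0,72,-0.04,0.15,0.04,0,0,0,72,-0.07,0.23,0.04,0,0,0,72,-0.1,0.31,0.03,0,0,0,72,-0.13,0.38,0.01,0,0,0,72,-0.156,0.411,0,0,0,0,72,-0.156,0.411,-0.02,0,0,0,72,-0.156,0.411,-0.05,0,0,0,72,-0.156,0.411,-0.08,0,0,0,72,-0.156,0.411,-0.1,0,0,0]'

```text
clock: 10.35
position: [0.4521, 0.016, 0.0649]
ee_rot: [0.001, 1.0, -0.0, -0.0]
ft_force: [-0.6, 0.2, -0.8]
grip_width: 0.841
grasp_force: 0.0
```

Run:
```python
from m import *
s=grab('side','s4.png');t=grab('top','t4.png')
o=get_obs();p=o['position'];print(p,o['clock'],o['ft_force'],o['grip_width'],o['ee_rot'])
G=((28,50,50),(60,255,255))
for n,im,box in(('top',t,(345,165,400,240)),('side',s,(310,220,365,265))):
    for k in blobs(im,*G,box): e=cv2.fitEllipse(cv2.convexHull(k));print('coaster',n,np.round(e[0],1),np.round(e[1],1),plane(n,e[0],.042 if n=='top' else .040)[:2])
for k in blobs(t,(100,120,60),(125,255,255),(340,160,400,245))[:1]:
    P=np.array([plane('top',q,.014)[:2] for q in cv2.convexHull(k)[:,0].astype(float)],np.float32);print('base',cv2.minAreaRect(P*1000))
a=t[140:260,300:440];b=s[180:290,250:390]
c=cv2.resize(np.vstack([a,b]),None,fx=2.6,fy=2.6,interpolation=cv2.INTER_CUBIC);cv2.imwrite('pics/c4.png',c[:,:,::-1])
```

```text
[0.4514 0.0162 0.0645] 10.45 [-0.213   0.3437 -1.1485] 0.838032556741423 [ 0.0007  1.     -0.0003 -0.0008]
coaster top [371.  199.7] [21.9 22.5] [ 0.5445 -0.2294]
coaster side [337.9 246.3] [15.3 22.9] [ 0.5476 -0.231 ]
base ((544.048828125, -228.37991333007812), (100.09403228759766, 178.9915008544922), 89.58300018310547)
```

View pics/c4.png

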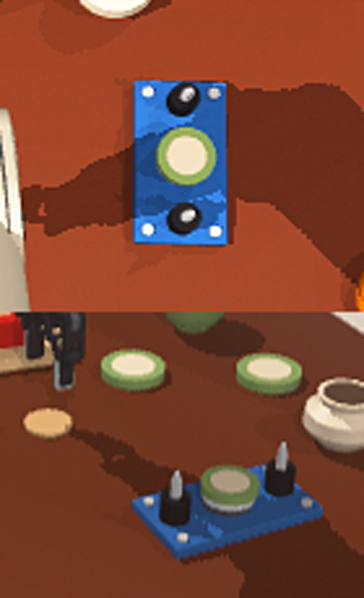

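The crop shows the coaster centred on the platen (top view (186,156)) and lying flat. Its top-plane position (0.5445, -0.2294) matches the platen's (0.5444, -0.2290). The tool now stands over the cork, so I go down for it.

Call:
step_arm --commands '[68,0.001,0.0017,-0.03,0,0,0,68,0.001,0.0017,-0.06,0,0,0,68,0.001,0.0017,-0.085,0,0,0,68,0.001,0.0017,-0.1,0,0,0,68,0.001,0.0017,-0.106,0,0,0,68,0.001,0.0017,-0.11,0,0,0,68,0.001,0.0017,-0.112,0,0,0,68,0.001,0.0017,-0.114,0,0,0,68,0.001,0.0017,-0.1145,0,0,0,68,0.001,0.0017,-0.1145,0,0,0]' --squeeze 20

```text
clock: 11.7
position: [0.4525, 0.018, -0.0032]
ee_rot: [0.0, 1.0, 0.0, 0.0]
ft_force: [0.6, -0.1, 0.8]
grip_width: 0.793
grasp_force: 0.0
```

Call:
step_arm --commands '[63,0,0,0,0,0,0,59,0,0,0,0,0,0,56,0,0,0,0,0,0,52,0,0,0,0,0,0,50,0,0,0,0,0,0,50,0,0,0,0,0,0,50,0,0,0.01,0,0,0,50,0,0,0.03,0,0,0,50,0,0,0.07,0,0,0,50,0,0,0.14,0,0,0]'

```text
clock: 12.95
position: [0.4516, 0.0178, 0.0815]
ee_rot: [0.0, 1.0, -0.0, -0.001]
ft_force: [1.1, 0.1, -0.8]
grip_width: 0.658
grasp_force: 21.5
```

Run:
```python
from m import *
s=grab('side','s5.png')
o=get_obs();p=o['position'];print(p,o['clock'],o['ft_force'],o['grip_width'],o['grasp_force'],o['ee_rot'])
u,v=proj('side',p).astype(int);print(u,v)
for k in blobs(s,(10,30,70),(30,165,255),(u-20,v-20,u+20,v+35),8): print('cork?',cv2.minAreaRect(k),cv2.contourArea(k))
```

```text
[0.4549 0.018  0.087 ] 13.0 [ 4.7279 -0.5184  4.6927] 0.6595256908982028 21.47438406944275 [0.0006 1.     0.0006 0.0028]
268 199
cork? ((258.5, 195.0), (18.0, 21.0), 90.0) 187.0
cork? ((277.0, 197.0), (8.0, 2.0), 90.0) 11.5
```

Call:
step_arm --commands '[50,0.01,-0.03,0.06,0,0,0,50,0.04,-0.1,0.08,0,0,0,50,0.07,-0.18,0.08,0,0,0,50,0.1,-0.26,0.08,0,0,0,50,0.13,-0.34,0.08,0,0,0,50,0.155,-0.4127,0.08,0,0,0,50,0.155,-0.4127,0.06,0,0,0,50,0.155,-0.4127,0.03,0,0,0,50,0.155,-0.4127,0,0,0,0,50,0.155,-0.4127,0,0,0,0]'

```text
clock: 14.25
position: [0.5444, -0.2281, 0.0789]
ee_rot: [-0.0, 1.0, 0.001, -0.002]
ft_force: [0.5, 0.7, 0.1]
grip_width: 0.66
grasp_force: 21.6
```

Run:
```python
from m import *
s=grab('side','s6.png')
o=get_obs();p=o['position'];print(p,o['clock'],o['ft_force'],o['grip_width'],o['grasp_force'],o['ee_rot'])
c=cv2.resize(s[180:280,270:410],None,fx=5,fy=5,interpolation=cv2.INTER_CUBIC);cv2.imwrite('pics/c6.png',c[:,:,::-1])
```

```text
[ 0.545  -0.2286  0.08  ] 14.3 [0.1243 0.76   0.0858] 0.6670722516596247 21.62148892879486 [-0.0003  1.      0.0004 -0.0008]
```

View pics/c6.png

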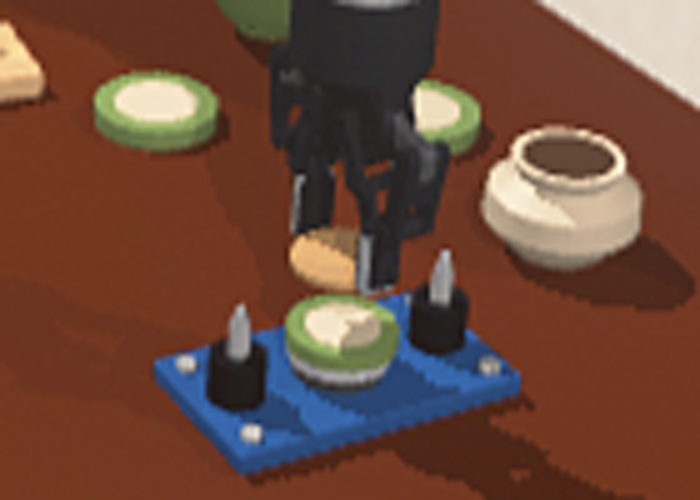

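The crop shows the cork held at (335,258) over the coaster at (342,335). I lower it to about 0.5 mm above and release.

Call:
step_arm --commands '[50,0,0,-0.02,0,0,0,50,0,0,-0.04,0,0,0,50,0,0,-0.052,0,0,0,50,0,0,-0.06,0,0,0,50,0,0,-0.064,0,0,0,50,0,0,-0.066,0,0,0,50,0,0,-0.068,0,0,0,50,0,0,-0.069,0,0,0,50,0,0,-0.069,0,0,0,50,0,0,-0.069,0,0,0]'

```text
clock: 15.55
position: [0.5455, -0.2296, 0.0394]
ee_rot: [0.0, 1.0, 0.0, 0.0]
ft_force: [-0.1, -0.7, -0.5]
grip_width: 0.659
grasp_force: 21.6
```

Call:
step_arm --commands '[56,0,0,-0.0005,0,0,0,62,0,0,0,0,0,0,68,0,0,0,0,0,0,70,0,0,0.002,0,0,0,70,0,0,0.006,0,0,0,70,0,0,0.02,0,0,0,70,0,0,0.06,0,0,0,70,0,0,0.13,0,0,0,70,-0.01,0.06,0.18,0,0,-0.01,70,-0.025,0.15,0.18,0,0,-0.02]'

```text
clock: 16.8
position: [0.5317, -0.1406, 0.1505]
ee_rot: [0.034, 0.999, -0.0, 0.003]
ft_force: [0.9, 0.6, -0.3]
grip_width: 0.82
grasp_force: 0.0
```

Call:
step_arm --commands '[60,-0.015,0.09,0,0,0,-0.02,60,-0.03,0.18,0,0,0,-0.025,60,-0.045,0.27,0,0,0,-0.025,60,-0.06,0.36,0,0,0,-0.025,60,-0.08,0.45,0,0,0,-0.025,60,-0.0975,0.54,0,0,0,-0.025,60,-0.0975,0.563,0,0,0,-0.025,60,-0.0975,0.563,0,0,0,-0.025,60,-0.0975,0.563,0,0,0,-0.025,60,-0.0975,0.563,0,0,0,-0.025]'

```text
clock: 18.05
position: [0.4724, 0.1967, 0.1475]
ee_rot: [0.072, 0.997, -0.0, 0.0]
ft_force: [-0.2, -0.1, -0.1]
grip_width: 0.701
grasp_force: 0.0
```

Run:
```python
from m import *
s=grab('side','s7.png');t=grab('top','t7.png')
o=get_obs();p=o['position'];print(p,o['clock'],o['ft_force'],o['grip_width'],o['ee_rot'])
for n,im,box in(('top',t,(345,165,400,240)),('side',s,(310,220,365,265))):
    for k in blobs(im,(10,40,70),(26,190,255),box): e=cv2.fitEllipse(cv2.convexHull(k));print('cork',n,np.round(e[0],1),np.round(e[1],1),plane(n,e[0],.048)[:2])
    for k in blobs(im,(28,50,50),(60,255,255),box): e=cv2.fitEllipse(cv2.convexHull(k));print('coaster',n,np.round(e[0],1),np.round(e[1],1),plane(n,e[0],.042 if n=='top' else .040)[:2])
a=t[140:260,300:440];b=s[150:290,250:390]
a=cv2.resize(a,(350,300),interpolation=cv2.INTER_CUBIC);b=cv2.resize(b,(420,420),interpolation=cv2.INTER_CUBIC)
c=np.zeros((420,770,3),np.uint8);c[:300,:350]=a;c[:,350:]=b;cv2.imwrite('pics/c7.png',c[:,:,::-1])
```

```text
[0.4723 0.1972 0.1474] 18.15 [ 0.1278 -0.5243 -0.4861] 0.7045884808114391 [0.0717 0.9974 0.     0.0001]
cork top [371.6 199.7] [20.5 21.5] [ 0.5434 -0.2298]
cork side [337.6 243.9] [13.7 21.5] [ 0.5464 -0.2304]
coaster side [338.1 246.9] [14.1 22.8] [ 0.5467 -0.2336]
```

View pics/c7.png

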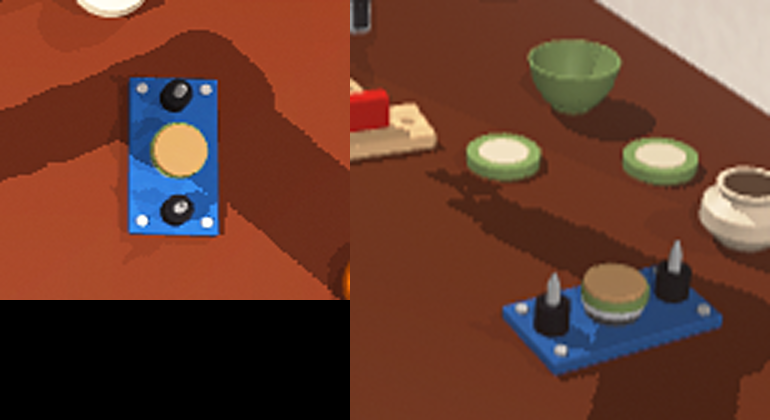

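The crops show the cork lying flat and centred on the coaster (top crop (180,150)), about 1 mm off. The tool is above the handle with matching yaw, so I grasp the handle.

Call:
step_arm --commands '[60,0.001,0.002,-0.04,0,0,0,60,0.001,0.002,-0.09,0,0,0,60,0.001,0.002,-0.14,0,0,0,60,0.001,0.002,-0.18,0,0,0,60,0.001,0.002,-0.2,0,0,0,60,0.001,0.002,-0.209,0,0,0,60,0.001,0.002,-0.211,0,0,0,50,0.001,0.002,-0.211,0,0,0,40,0.001,0.002,-0.211,0,0,0,32,0.001,0.002,-0.211,0,0,0]' --squeeze 90

```text
clock: 19.4
position: [0.4727, 0.1995, 0.0211]
ee_rot: [0.071, 0.997, 0.0, 0.0]
ft_force: [-0.0, -0.1, -0.3]
grip_width: 0.375
grasp_force: 0.0
```

Call:
step_arm --commands '[15,0,0,0,0,0,0,15,0,0,0,0,0,0,15,0,0,0,0,0,0,15,0,0,0,0,0,0,15,0,0,0,0,0,0,15,0,0,0.005,0,0,0,15,0,0,0.02,0,0,0,15,0,0,0.06,0,0,0,15,0,0,0.12,0,0,0,15,0,0,0.18,0,0,0]'

```text
clock: 20.65
position: [0.4723, 0.1991, 0.13]
ee_rot: [0.071, 0.997, -0.0, -0.0]
ft_force: [1.0, 0.1, -1.7]
grip_width: 0.268
grasp_force: 88.3
```

Run:
```python
from m import *
s=grab('side','s8.png');t=grab('top','t8.png')
o=get_obs();print(o['position'],o['clock'],o['ft_force'],o['torque'],o['grip_width'],o['grasp_force'],o['ee_rot'])
```

```text
[0.4746 0.2002 0.1328] 20.75 [-0.3213 -0.1016 -3.4051] [-0.0012 -0.077   0.0595] 0.27045102499738327 88.48931908607483 [0.071  0.9975 0.0019 0.0026]
```

Call:
step_arm --commands '[15,0.01,-0.04,0.03,0,0,0.01,15,0.025,-0.12,0.03,0,0,0.02,15,0.04,-0.21,0.03,0,0,0.03,15,0.055,-0.3,0.03,0,0,0.043,15,0.07,-0.39,0.03,0,0,0.043,15,0.085,-0.48,0.03,0,0,0.043,15,0.1,-0.57,0.03,0,0,0.043,15,0.11,-0.64,0.02,0,0,0.043,15,0.121,-0.7,0.0,0,0,0.043,15,0.121,-0.715,-0.01,0,0,0.043]'

```text
clock: 22.0
position: [0.5439, -0.2323, 0.1213]
ee_rot: [0.005, 1.0, -0.001, -0.001]
ft_force: [-0.1, 0.2, -3.2]
grip_width: 0.272
grasp_force: 88.7
```

Call:
step_arm --commands '[15,0,0,-0.01,0,0,0,15,0,0,-0.01,0,0,0,15,0,0,-0.01,0,0,0,15,0,0,-0.01,0,0,0,15,0,0,-0.01,0,0,0,15,0,0,-0.01,0,0,0,15,0,0,-0.01,0,0,0,15,0,0,-0.01,0,0,0,15,0,0,-0.01,0,0,0,15,0,0,-0.01,0,0,0]'

```text
clock: 23.25
position: [0.5451, -0.2296, 0.1167]
ee_rot: [0.003, 1.0, 0.0, -0.0]
ft_force: [0.3, -0.2, -3.3]
grip_width: 0.27
grasp_force: 88.7
```

Run:
```python
from m import *
s=grab('side','s9.png');t=grab('top','t9.png')
o=get_obs();p=o['position'];print(p,o['clock'],o['ft_force'],o['torque'],o['grip_width'],o['ee_rot'])
print(proj('side',p-[0,0,.021]),proj('side',p+[.065,0,-.005]),proj('side',p+[-.065,0,-.005]),proj('top',p))
a=t[130:270,290:450];b=s[170:290,260:420]
a=cv2.resize(a,None,fx=2,fy=2,interpolation=cv2.INTER_CUBIC);b=cv2.resize(b,None,fx=3,fy=3,interpolation=cv2.INTER_CUBIC)
c=np.zeros((360,800,3),np.uint8);c[:280,:320]=a;c[:,320:]=b;cv2.imwrite('pics/c9.png',c[:,:,::-1])
```

```text
[ 0.5451 -0.2296  0.1167] 23.35 [-0.1413 -0.0407 -3.5243] [-0.0058 -0.0137  0.0013] 0.26565968453487077 [ 0.0034  1.      0.     -0.    ]
[338.3982 229.0189] [358.9945 218.7031] [317.8985 229.3581] [376.7611 193.8325]
```

View pics/c9.png

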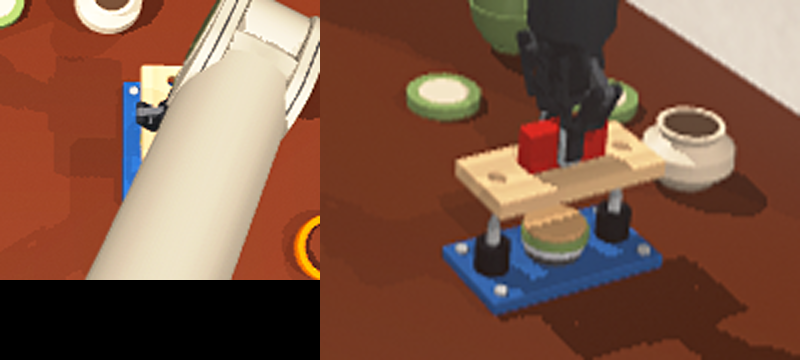

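The side crop shows the plate held level over the press, its holes at about (497,178) and (622,147) and the dowels below. I measure the hole offset numerically from the holes on the bench (t0) and in the current side view, against the dowel tips.

Run:
```python
from m import *
ld=lambda f:cv2.cvtColor(cv2.imread('pics/'+f),cv2.COLOR_BGR2RGB)
t,s,s9,s7,t7=ld('t0.png'),ld('s0.png'),ld('s9.png'),ld('s7.png'),ld('t7.png')
def dk(im,u,v,r=5,rel=True):
    # darkness-weighted centroid against the wood's brightness
    u,v=int(round(u)),int(round(v));w=im[v-r:v+r+1,u-r:u+r+1].astype(float).sum(2)
    w=np.clip(np.median(w)*.85-w,0,None);yy,xx=np.mgrid[v-r:v+r+1,u-r:u+r+1];return (w*xx).sum()/w.sum(),(w*yy).sum()/w.sum()
h=[dk(t,220.3,202.6),dk(t,212.1,247.9)];P=[plane('top',q,.016)[:2] for q in h]
d=P[0]-P[1];print('t0 holes',np.round(h,1),*P,'mid',(P[0]+P[1])/2,'L',np.linalg.norm(d),'yaw',np.degrees(np.arctan2(d[1],d[0])))
z=.1167-.021+.016
h=[dk(s9,360.7,219,4),dk(s9,319,229.3,4)];P=[plane('side',q,z)[:2] for q in h]
d=P[0]-P[1];print('s9 holes',np.round(h,1),*P,'mid',(P[0]+P[1])/2,'L',np.linalg.norm(d),'yaw',np.degrees(np.arctan2(d[1],d[0])))
# dowels: bright grey pins (side, unobstructed s7)
for n,im,box in(('side',s7,(308,226,368,262)),('top',t7,(360,165,382,232))):
    hs=cv2.cvtColor(im,cv2.COLOR_RGB2HSV)
    for k in blobs(im,(0,0,110),(180,60,255),box,4):
        x,y,w,hh=cv2.boundingRect(k);row=k[:,0][k[:,0,1]==y][:,0];print(n,'pin box',x,y,w,hh,'tip u',row.mean(), 'tip plane',plane(n,(row.mean(),y-.3),.072)[:2])
```

```text
t0 holes [[219.7 202.4]
 [211.7 247.5]] [0.5364 0.1919] [0.4084 0.2093] mid [0.4724 0.2006] L 0.12914248032053618 yaw -7.74084562460532
s9 holes [[360.1 219.7]
 [318.  229.1]] [ 0.6098 -0.2353] [ 0.4813 -0.2284] mid [ 0.5455 -0.2318] L 0.12866391672165678 yaw -3.0615667086186655
side pin box 316 241 4 11 tip u 318.0 tip plane [ 0.4858 -0.2249]
side pin box 328 251 20 6 tip u 328.0 tip plane [ 0.485  -0.2769]
side pin box 356 230 5 11 tip u 359.0 tip plane [ 0.6178 -0.2252]
top pin box 370 174 5 5 tip u 372.0 tip plane [ 0.6104 -0.2275]
top pin box 370 221 5 4 tip u 372.5 tip plane [ 0.4816 -0.2263]
```

All estimates agree within about 2 mm: the plate is centred on the tool and the platen is at tool (0.5455, -0.2296). That is inside the 5.5 mm capture of the dowel taper, so I lower it gently and watch the forces.

Call:
step_arm --commands '[15,0.0005,0,-0.01,0,0,0,15,0.0005,0,-0.02,0,0,0,15,0.0005,0,-0.03,0,0,0,15,0.0005,0,-0.036,0,0,0,15,0.0005,0,-0.04,0,0,0,15,0.0005,0,-0.043,0,0,0,15,0.0005,0,-0.046,0,0,0,15,0.0005,0,-0.048,0,0,0,15,0.0005,0,-0.05,0,0,0,15,0.0005,0,-0.05,0,0,0]'

```text
clock: 24.6
position: [0.5454, -0.2295, 0.0867]
ee_rot: [0.003, 1.0, 0.0, -0.0]
ft_force: [0.1, 0.7, -2.4]
grip_width: 0.262
grasp_force: 88.7
```

Call:
step_arm --commands '[15,0,0,-0.003,0,0,0,15,0,0,-0.005,0,0,0,15,0,0,-0.007,0,0,0,15,0,0,-0.009,0,0,0,15,0,0,-0.011,0,0,0,15,0,0,-0.013,0,0,0,15,0,0,-0.015,0,0,0,15,0,0,-0.017,0,0,0,15,0,0,-0.017,0,0,0,15,0,0,-0.017,0,0,0]'

```text
clock: 25.85
position: [0.5455, -0.2296, 0.0766]
ee_rot: [0.003, 1.0, 0.0, -0.0]
ft_force: [-0.2, 0.3, -3.1]
grip_width: 0.268
grasp_force: 88.7
```

Call:
step_arm --commands '[15,0,0,-0.003,0,0,0,15,0,0,-0.005,0,0,0,15,0,0,-0.007,0,0,0,15,0,0,-0.009,0,0,0,15,0,0,-0.011,0,0,0,15,0,0,-0.013,0,0,0,15,0,0,-0.015,0,0,0,15,0,0,-0.017,0,0,0,15,0,0,-0.017,0,0,0,15,0,0,-0.017,0,0,0]'

```text
clock: 27.1
position: [0.5455, -0.2296, 0.0665]
ee_rot: [0.003, 1.0, 0.0, 0.0]
ft_force: [-1.7, 0.4, 2.8]
grip_width: 0.269
grasp_force: 89.5
```

Call:
step_arm --commands '[15,0,0,-0.001,0,0,0,15,0,0,-0.002,0,0,0,15,0,0,-0.003,0,0,0,15,0,0,-0.004,0,0,0,15,0,0,-0.005,0,0,0,15,0,0,-0.006,0,0,0,15,0,0,-0.007,0,0,0,15,0,0,-0.007,0,0,0,15,0,0,-0.007,0,0,0,15,0,0,-0.007,0,0,0]'

```text
clock: 28.35
position: [0.5455, -0.2297, 0.0634]
ee_rot: [0.003, 1.0, 0.0, 0.0]
ft_force: [-7.2, 2.8, 16.6]
grip_width: 0.269
grasp_force: 91.9
```

Run:
```python
from m import *
o=get_obs();print(o['position'],o['ft_force'],o['torque'],o['ee_rot'])
s=grab('side','s10.png');h=cv2.cvtColor(s,cv2.COLOR_RGB2HSV)
for k in blobs(s,(12,40,90),(30,180,255),(290,205,390,275),150)[:1]:
    hu=cv2.convexHull(k)[:,0];print(cv2.approxPolyDP(cv2.convexHull(k),2,True)[:,0].tolist())
c=np.array([.5455,-.2296,.042])
for dx in(-.085,.085):
  for dy in(-.04,.04):
    for dz in(0,.016): print((dx,dy,dz),np.round(proj('side',c+[dx,dy,dz]),1))
```

```text
[ 0.5455 -0.2297  0.0634] [-7.1642  2.824  16.5622] [0.9123 1.6939 0.0405] [0.0034 1.     0.0003 0.0002]
[[372, 239], [371, 245], [320, 260], [304, 244], [305, 239], [355, 226]]
(-0.085, -0.04, 0) [317.8 261.1]
(-0.085, -0.04, 0.016) [318.1 256. ]
(-0.085, 0.04, 0) [302.9 245.7]
(-0.085, 0.04, 0.016) [303.1 240.8]
(0.085, -0.04, 0) [371.1 245.7]
(0.085, -0.04, 0.016) [371.7 240.8]
(0.085, 0.04, 0) [354.6 231.7]
(0.085, 0.04, 0.016) [355.1 226.9]
```

Call:
step_arm --commands '[15,-0.0005,0,0,0,0,0,15,-0.001,0.0003,0,0,0,0,15,-0.0015,0.0006,0,0,0,0,15,-0.0015,0.0006,0,0,0,0,15,-0.0015,0.0006,0,0,0,0,15,-0.0015,0.0006,0,0,0,0,15,-0.0015,0.0006,0,0,0,0,15,-0.0015,0.0006,0,0,0,0,15,-0.0015,0.0006,0,0,0,0,15,-0.0015,0.0006,0,0,0,0]'

```text
clock: 29.65
position: [0.5455, -0.2296, 0.0634]
ee_rot: [0.003, 1.0, -0.0, 0.001]
ft_force: [-2.9, 1.3, 11.3]
grip_width: 0.266
grasp_force: 91.0
```

Run:
```python
from m import *
o=get_obs();print(o['clock'],o['position'],o['ft_force'],o['torque'],o['ee_rot'],o['grasp_force'],abs(o['joint_velocities']).max())
```

```text
29.65 [ 0.5455 -0.2296  0.0634] [-2.9387  1.2947 11.3063] [0.3779 0.6977 0.04  ] [ 0.0034  1.     -0.0002  0.0011] 90.99418044090271 0.0018688841844264254
```

Call:
step_arm --commands '[15,-0.0005,0.0003,-0.0004,0,0,0,15,-0.0008,0.0004,-0.0008,0,0,0,15,-0.0008,0.0004,-0.0008,0,0,0,15,-0.0008,0.0004,-0.0008,0,0,0,15,-0.0008,0.0004,-0.0008,0,0,0,15,-0.0008,0.0004,-0.0008,0,0,0,15,-0.0008,0.0004,-0.0008,0,0,0,15,-0.0008,0.0004,-0.0008,0,0,0,15,-0.0008,0.0004,-0.0008,0,0,0,15,-0.0008,0.0004,-0.0008,0,0,0]'

```text
clock: 30.9
position: [0.5455, -0.2296, 0.0634]
ee_rot: [0.003, 1.0, -0.0, 0.002]
ft_force: [-1.5, 1.7, 15.0]
grip_width: 0.269
grasp_force: 91.4
```

Run:
```python
from m import *
o=get_obs();print(o['clock'],o['position'],o['ft_force'],o['torque'],o['ee_rot'],o['grasp_force'],abs(o['joint_velocities']).max())
```

```text
30.9 [ 0.5455 -0.2296  0.0634] [-1.4559  1.6676 15.0466] [0.3774 0.6809 0.0446] [ 0.0034  1.     -0.0004  0.0016] 91.35756969451904 0.0015111919339019335
```

```bash
python3 -c "
from workcell import *
print(hand_in())"
```

```text
the job is handed in; nothing more can be done
None
```

The job is handed in at 30.9 s. The coaster and cork are centred on the platen, and the gripper is still pressing the plate down on its stops with about 15 N, its underside at about 42 mm by the arm's reading (collar height). No verdict was returned.

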